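# Lap the drip tiles on the mate shelf's flip-down panel

## Robot

A 7-joint arm with a two-finger parallel gripper is mounted at the origin on the work surface. World frame = base frame: x ahead of the robot, y to its left, z up, the work surface at z = 0. Lengths are in m, angles in degrees, forces in N, time in s.
With the tool pointing down it reaches from about 0.4 to 0.875 m from the base axis. Payload 6.5 kg.
Tool frame: the origin (TCP) lies at the very end of the fingers, on their centre line; the grasp point (between the pads) lies 19 mm behind it (arm.hold_point_z is the distance from the TCP to the grasp point, in m); y points along the fingers, x is the direction in which the jaws open and shut, and the axes are right-handed (so a half turn about y gives the same grasp; the last joint's range is limited). The gripper opens to 88 mm and grips with 3 to 60 N. Pads are 18 mm wide; open, the fingers measure 123 mm over their backs; the gripper's body (75 mm by 187 mm) begins 45 mm behind the grasp point.
Start: joints at [-78.965, 30.733, -0.252, 88.115, 0.149, 61.152, -4.079], TCP at [0.166, 0.628, 0.203] pointing down, gripper open.
Joint ranges: [-154.64, 154.64], [-21.42, 123.67], [-72.66, 72.17], [13.99, 137.28], [-74.86, 254.86], [10.95, 109.41], [-158.01, 158.01]. Speed limits (degrees/s): [136.94, 136.94, 180, 180, 180, 180, 180].

## Interface

Orientations are given as [roll, pitch, yaw] about the fixed x, y, z axes, in that order (R = Rz(yaw) Ry(pitch) Rx(roll)).
In Python, from bench import arm, get_image, get_calibration, order gives the robot as it stands. The module is installed in compiled form; this text tells all that it offers.
- The arm moves only by the shell command python3 -m creep 'ROWS' [FORCE]. ROWS is JSON, one flat list of numbers, 7 for each row, row after row: the shift along the tool's x, y, z in cm, then the turn, a rotation vector about the tool's x, y, z in rad, then the finger opening in cm, from 0 to 8.81. A call has 1 to 10 rows; each row is the pose to reach, as a shift and turn from the pose commanded when the call began, along the tool's axes at that moment; what a row does not reach only later rows make up. A row lasts 1/10 s, in which the tool goes at most 50 mm and 8.59 degrees, less where a joint would pass 70% of its speed; a pose out of reach is approached as far as the arm can. A call with a gripper value outside its range is refused whole. The fingers move at their own pace and stop on an object; FORCE is the grip in N (left out, the last holds). Time passes only in rows, so rows that repeat a pose let the fingers close. It gives the time, the measured TCP pose, the force and the opening at its end, in the units of the state.
- arm.state(): the state, without advancing time (a new reading comes with each control period).
- get_image(name): name is "scene" or "top" or "wrist"; returns (picture, depth): 384x512x3 uint8, red, green, blue; 384x512 float32, m along the optical axis (not along the pixel's ray), 0 where there is no reading.
- get_calibration(name): a dict with "K" (3x3 intrinsics, pixels), "T" (4x4, takes a point from camera to world coordinates); the wrist camera has in their place "mount" (4x4, takes a point from camera to tool coordinates, whose origin is the TCP and whose axes are the tool frame's). Camera axes: x right, y down, z forward; pixel columns grow to the right and rows downward; lengths in m; the calibration is good to about 2 mm. A picture is of the moment at which its call begins: read the wrist's pose just before it. get_calibration takes no time and is no camera call.
- order.job_done(): hands the job in, once; it reports no verdict.
The state is a dict: "time": time; "qpos": joint angles; "qd": joint speeds; "tau": joint torques, N m; "tool_pos": TCP position; "tcp_rot": TCP orientation; "contact_force": force on the tool from outside, world axes, zero at the start; "wrist_torque": the same for the moment, N m; "width": finger opening in m.
Only numpy, scipy, OpenCV 4.12 (cv2) and the standard library are available. Lean on these libraries where they do the work, as an engineer would, in place of code of your own. Each camera call takes 0.05 s, during which the arm holds its last target.

## Task

The front panel of the mate shelf is flipped down as a drip slope, with a bottom tile already fixed at its foot. Lap the two loose oblong terracotta tiles up the middle of the slope like roof slates, lengthwise up the slope: first the long one, its lower edge on the lower dark line so that it overlaps the fixed tile, then the short one, its lower edge on the upper dark line so that it rests on the top end of the long one. Leave the square tile where it lies.

Things in the scene. Friction and masses are not known exactly. Their poses are not given: they have to be found in the camera images.
- panel: Oak panel fixed as an 18 degree slope falling to the robot, 285 long x 160 mm wide. Origin: mid lower edge, on its upper face; x up the slope, y across, z out of the face. 10 mm lip at the lower edge. Fixed tile, 56 wide, 10 mm thick, flat mid-face from x = 0 to 90 mm. Dark lines, flush, at x = 65 (seen beside the fixed tile) and 170 mm. Things up to 145 mm high stand on the shelf above it.
- long_tile_mid (a point): Centre of the long loose terracotta tile, 130 x 56 x 10 mm, about 0.16 kg, lying flat on the counter; x along its length, y across its width, z through its thickness. Same both ways round.
- short_tile_mid (a point): Centre of the short loose terracotta tile, 95 x 56 x 10 mm, about 0.115 kg, lying flat on the counter; x along its length, y across its width, z through its thickness. Same both ways round.
- square_tile_mid (a point): Centre of the loose square terracotta tile, 90 x 90 x 10 mm, lying flat on the counter near the other two; not needed, stays where it is. x and y along its sides, z through its thickness.
Things that resemble listed ones, but are neither listed nor needed, are in the scene too. Leave any blue or white look-alike of the part that bears long_tile_mid alone.

How it is judged (in metres and radians):
On the way:
1. the long tile is laid on the slope at the lower line, over the fixed tile, and let go (x of long_tile_mid in the frame of panel between 0.118 and 0.142 m and y of long_tile_mid in the frame of panel between -0.015 and 0.015 m and z of long_tile_mid in the frame of panel between 0.006 and 0.018 m and angle between the y axis of long_tile_mid and the y axis of panel, either way round below 0.192 rad and angle between the x axis of long_tile_mid and the x axis of panel, either way round below 0.3 rad and contact force between long_tile and the fingers below 0.05 N and linear speed of long_tile below 0.02 m/s and contact force between long_tile and panel above 0.1 N), for 0.2 s.
At the end, for the whole second after the job is handed in: Each tile lies let go and at rest on the panel with its lower edge within 12 mm of its line (long: lower, short: upper), within 15 mm of the centre line and 11 degrees of straight; the long one lapped over the fixed tile, the short one resting on the long one (all of step 1 and x of short_tile_mid in the frame of panel between 0.205 and 0.229 m and y of short_tile_mid in the frame of panel between -0.015 and 0.015 m and z of short_tile_mid in the frame of panel between 0.006 and 0.018 m and angle between the y axis of short_tile_mid and the y axis of panel, either way round below 0.192 rad and angle between the x axis of short_tile_mid and the x axis of panel, either way round below 0.3 rad and contact force between short_tile and the fingers below 0.05 N and linear speed of short_tile below 0.02 m/s and contact force between short_tile and long_tile above 0.05 N); the robot touches nothing.
It fails at once if the square tile is moved by more than 30 mm (distance of square_tile_mid from where it was at the start of the episode above 0.03 m).
It also fails if it takes over 72 s, if anything falls off the work surface, if the arm or the gripper's body presses on something with over 40 N, if the wrist force passes 120 N, or if a joint passes its speed limit or range.

## Working session

There is one attempt and no reset: what is moved stays moved. The work goes in short steps, Python scripts to look and compute and a shell command to move; the robot and the scene stay as the last step left them, time stands still between calls to the robot, and variables do not carry over. Pictures are saved under pics/ and viewed, and the job is handed in when it is done.

```bash
mkdir -p pics; python3 - <<'E'
from bench import arm,get_image,get_calibration
import cv2,pickle
print(arm.state())
for n in ["scene","top"]:
    p,d=get_image(n); c=get_calibration(n); print(n,c)
    cv2.imwrite(f"pics/{n}0.png",p[:,:,::-1]); pickle.dump((p,d,c),open(f"{n}0.pkl","wb"))
print(get_calibration("wrist"),arm.hold_point_z)
E
```

```text
{'time': 0.0, 'qpos': array([-78.96485701,  30.77693938,  -0.25228415,  88.16851746,
         0.14782614,  61.15154353,  -4.07950516]), 'qd': array([-0.03442163,  0.03397623,  0.07979051,  0.01967025, -0.01895448,
       -0.03536657, -0.01540078]), 'tau': array([ 7.14909329e-04, -5.70982075e+01,  9.91247334e-01, -2.51601148e+01,
       -5.61875117e-02,  1.80055416e-02,  1.42986864e-04]), 'tool_pos': array([0.16621554, 0.62771037, 0.2017606 ]), 'tcp_rot': array([-90.00714433,   0.09641178,  75.17364374]), 'contact_force': array([ 0.14126424,  0.39449118, -0.37910466]), 'wrist_torque': array([0.04471137, 0.00419471, 0.04834574]), 'width': 0.08807281637293238}
scene {'K': array([[369.96611894,   0.        , 252.76636081],
       [  0.        , 369.96611894, 188.26502536],
       [  0.        ,   0.        ,   1.        ]]), 'T': array([[ 6.07233817e-01,  6.78194723e-01, -4.13907005e-01,
         9.36941608e-01],
       [ 7.94522558e-01, -5.18981073e-01,  3.15265840e-01,
        -4.18714538e-01],
       [-9.98272408e-04, -5.20298532e-01, -8.53983864e-01,
         8.45460161e-01],
       
[... 410 characters left out ...]
774e-01],
       [-7.71252310e-04, -2.02540521e-01, -9.79273579e-01,
         1.24396942e+00],
       [ 0.00000000e+00,  0.00000000e+00,  0.00000000e+00,
         1.00000000e+00]])}
{'K': array([[281.37952157,   0.        , 253.6777031 ],
       [  0.        , 281.37952157, 191.37904418],
       [  0.        ,   0.        ,   1.        ]]), 'mount': array([[ 9.99999425e-01,  3.42555276e-04, -1.01578143e-03,
        -5.11830293e-04],
       [ 1.06992327e-03, -2.60168046e-01,  9.65562760e-01,
        -1.81822302e-01],
       [ 6.64847479e-05, -9.65563292e-01, -2.60168264e-01,
         6.53609622e-02],
       [ 0.00000000e+00,  0.00000000e+00,  0.00000000e+00,
         1.00000000e+00]])} 0.0187
```

View pics/scene0.png

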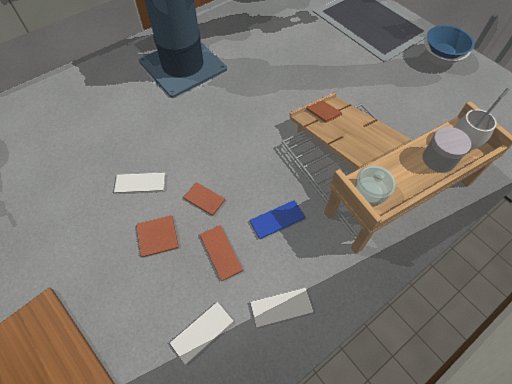

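View pics/top0.png

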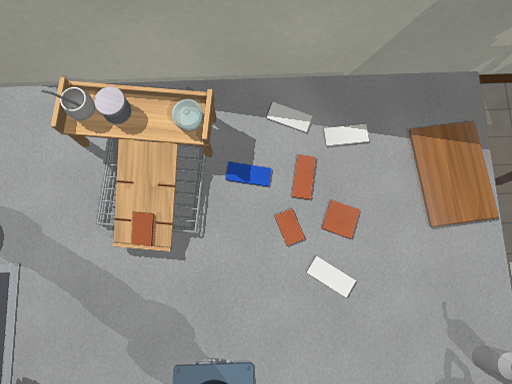

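```bash
cat > h.py <<'E'
import numpy as np,cv2,pickle
def cloud(d,K,T):
    v,u=np.indices(d.shape); 
    P=np.stack([(u-K[0,2])/K[0,0]*d,(v-K[1,2])/K[1,1]*d,d],-1)
    return P@T[:3,:3].T+T[:3,3]
def redmask(p):
    h=cv2.cvtColor(p,cv2.COLOR_RGB2HSV)
    return (((h[...,0]<10)|(h[...,0]>174))&(h[...,1]>130)&(h[...,2]>60)).astype(np.uint8)
def rects(p,d,K,T,amin=150):
    W=cloud(d,K,T); m=redmask(p)
    n,l,s,c=cv2.connectedComponentsWithStats(m)
    for i in range(1,n):
        if s[i,4]<amin: continue
        ok=(l==i)&(d>0)
        w=W[ok]; z=np.median(w[:,2]); w=w[abs(w[:,2]-z)<.03]
        r=cv2.minAreaRect((w[:,:2]*1000).astype(np.float32))
        print(c[i].round(),s[i,4],'rect mm',np.round(r[0],1),np.round(r[1],1),round(r[2],1),'z',z.round(4))
E
python3 - <<'E'
from h import *
for n in ["scene","top"]:
    p,d,c=pickle.load(open(f"{n}0.pkl","rb")); print(n); rects(p,d,c["K"],c["T"])
    a,b=((270,80),(420,260)) if n=="scene" else ((95,70),(225,260))
    cv2.imwrite(f"pics/crop_{n}.png",cv2.resize(p[a[1]:b[1],a[0]:b[0],::-1],None,fx=3 if n=="top" else 3.2,fy=3 if n=="top" else 3.2,interpolation=2))
    W=cloud(d,c["K"],c["T"])
    if n=="top":
        for u,v in [(120,150),(150,170),(165,200),(120,200),(142,228),(60,115),(190,115),(188,100),(110,105),(300,150)]: print(u,v,W[v,u].round(3))
p,d,c=pickle.load(open("top0.pkl","rb"))
cv2.imwrite("pics/crop_tiles.png",cv2.resize(p[140:260,220:380,::-1],None,fx=4,fy=4,interpolation=2))
E
```

```text
scene
[324. 110.] 354 rect mm [478.6 185.9] [65.5 86.9] 82.4 z 0.0743
[204. 198.] 654 rect mm [ 476.8 -228.4] [94.9 54.9] 19.1 z 0.0092
[157. 236.] 1194 rect mm [ 494.4 -379. ] [88.9 89.8] 67.8 z 0.0091
[221. 252.] 1144 rect mm [ 624.9 -279.5] [ 54.1 129.6] 79.1 z 0.0091
top
[303. 177.] 770 rect mm [ 624.8 -278. ] [ 54.7 127.7] 79.3 z 0.0099
[341. 219.] 910 rect mm [ 494.5 -377.8] [89.  88.4] 68.6 z 0.0098
[289. 227.] 603 rect mm [ 476.9 -227.1] [94.4 54.8] 19.4 z 0.0101
[142. 229.] 606 rect mm [478.1 181.8] [54.7 84.4] 82.9 z 0.0734
120 150 [0.689 0.233 0.123]
150 170 [0.632 0.152 0.115]
165 200 [0.553 0.117 0.087]
120 200 [0.557 0.24  0.089]
142 228 [0.479 0.181 0.076]
60 115 [0.776 0.379 0.173]
190 115 [0.752 0.031 0.2  ]
188 100 [0.794 0.036 0.2  ]
110 105 [0.782 0.234 0.212]
300 150 [ 0.707 -0.273  0.008]
```

View pics/crop_top.png

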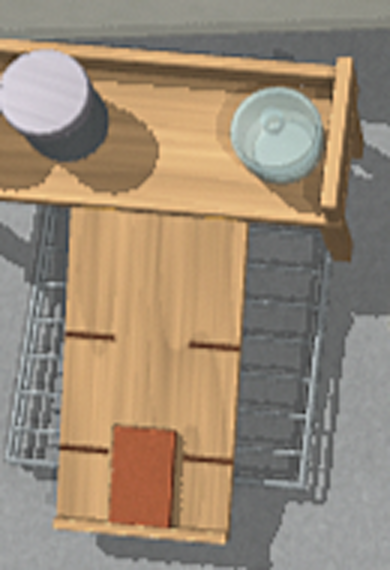

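View pics/crop_tiles.png

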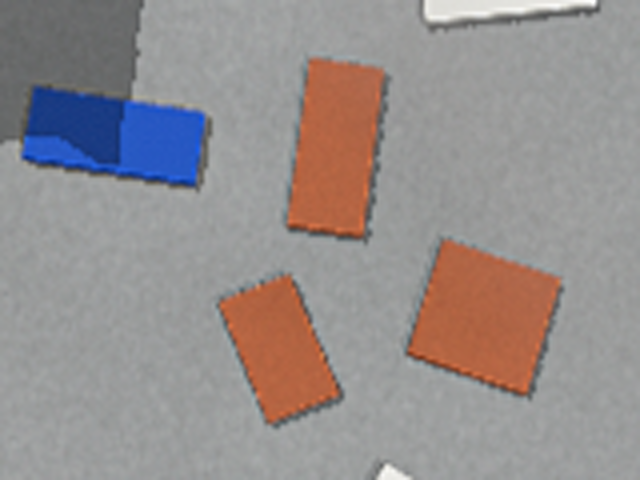

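View pics/crop_scene.png

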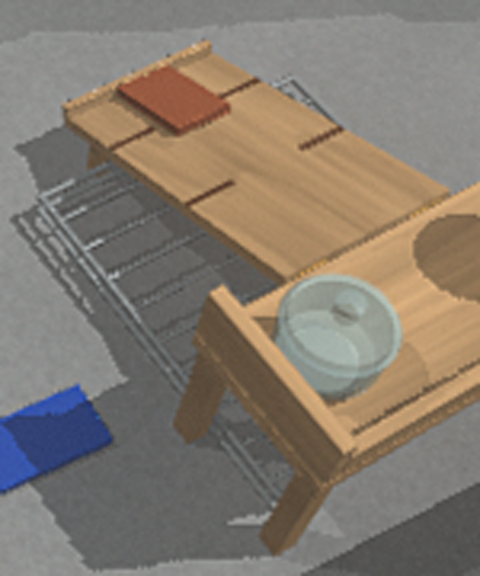

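```bash
python3 - <<'E'
from h import *
for n in ["top","scene"]:
    p,d,c=pickle.load(open(f"{n}0.pkl","rb")); K,T=c["K"],c["T"]; W=cloud(d,K,T)
    h=cv2.cvtColor(p,cv2.COLOR_RGB2HSV)
    m=(h[...,0]>10)&(h[...,0]<24)&(h[...,1]>70)&(h[...,2]>90)&(d>0)
    m&=(W[...,0]>.42)&(W[...,0]<.70)&(W[...,1]>.05)&(W[...,1]<.32)
    # ransac-ish plane z=ax+by+c
    Q=W[m]; 
    k=np.ones(len(Q),bool)
    for _ in range(8):
        A=np.c_[Q[:,:2],np.ones(len(Q))]; s=np.linalg.lstsq(A[k],Q[k,2],rcond=None)[0]; r=A@s-Q[:,2]; k=abs(r)<max(.003,1.5*np.std(r[k]))
    nrm=np.array([-s[0],-s[1],1]); nrm/=np.linalg.norm(nrm)
    print(n,"plane",s.round(4),"tilt",np.degrees(np.arccos(nrm[2])).round(2),k.sum(),np.std(r[k]).round(4))
    g=nrm*nrm[2]-np.array([0,0,1]); g/=-np.linalg.norm(g); print("uphill",g.round(4),"yaw",np.degrees(np.arctan2(g[1],g[0])).round(2))
    # slope coordinates
    y=np.cross(nrm,g); o=np.array([.45,.18,s[0]*.45+s[1]*.18+s[2]])
    L=(Q[k]-o)@np.c_[g,y]
    for ang in [0]:
        r=cv2.minAreaRect((L*1000).astype(np.float32)); print("oak rect",r)
    # tile edge pts: red mask
    rm=(redmask(p)>0)&(d>0)&(W[...,1]>.1)&(W[...,0]<.6)
    t=W[rm]; t=t[((t-o)@nrm)>.006]; print("tile h",np.median((t-o)@nrm).round(4))
    r=cv2.minAreaRect((((t-o)@np.c_[g,y])*1000).astype(np.float32)); ctr=o+g*r[0][0]/1e3+y*r[0][1]/1e3; print("tile",r,ctr.round(4))
    # intersect pixel with plane
    def ip(u,v):
        ray=T[:3,:3]@np.array([(u-K[0,2])/K[0,0],(v-K[1,2])/K[1,1],1]); 
        t=((o-T[:3,3])@nrm)/(ray@nrm); return T[:3,3]+t*ray
    if n=="top":
        for a in [(117,181.7),(132.8,182.7),(158.7,184.8),(174.3,186.2),(114.8,219.5),(130.8,220.2),(156.5,222.5),(172,224),(118.5,139),(176.7,144)]:
            P=ip(*a); print(a,P.round(4),((P-o)@np.c_[g,y]).round(4))
    else:
        pts=[(108,147),(153,129),(221,94),(258,80),(187,204),(234,183),(302,147),(342,129)]
        for a in pts:
            P=ip(270+a[0]/3.2,80+a[1]/3.2); print(a,P.round(4),((P-o)@np.c_[g,y]).round(4))
E
```

```text
top plane [ 0.3224 -0.0397 -0.0838] tilt 18.0 4089 0.0016
uphill [ 0.944  -0.1161  0.309 ] yaw -7.01
oak rect ((132.031494140625, 1.7690505981445312), (182.16236877441406, 296.89849853515625), 86.58343505859375)
tile h 0.0102
tile ((32.253868103027344, 5.399686813354492), (89.35853576660156, 54.67188262939453), 0.7104864716529846) [0.4811 0.1816 0.0641]
(117, 181.7) [0.606  0.2453 0.1018] [0.1544 0.0838]
(132.8, 182.7) [0.6015 0.2019 0.1021] [0.1553 0.0403]
(158.7, 184.8) [0.593  0.1311 0.1022] [ 0.1555 -0.0311]
(174.3, 186.2) [0.5875 0.0885 0.1021] [ 0.1553 -0.074 ]
(114.8, 219.5) [0.5067 0.2587 0.0693] [0.0491 0.085 ]
(130.8, 220.2) [0.5031 0.2143 0.0699] [0.051  0.0405]
(156.5, 222.5) [0.4941 0.1433 0.0698] [ 0.0507 -0.0311]
(172, 224) [0.4884 0.1006 0.0696] [ 0.0502 -0.0742]
(118.5, 139) [0.7159 0.2331 0.1377] [0.2706 0.0852]
(176.7, 144) [0.696  0.0757 0.1376] [ 0.2701 -0.0735]
scene plane [ 0.3223 -0.0391 -0.0842] tilt 17.99 3481 0.0011
uphill [ 0.9442 -0.1145  0.3088] yaw -6.92
oak rect ((128.2012481689453, -4.1715087890625), (183.2920684814453, 298.3819885253906), 89.22271728515625)
tile h 0.0098
tile ((31.26340103149414, 4.628170013427734), (56.491783142089844, 90.0771255493164), 89.6332015991211) [0.4801 0.181  0.0634]
(108, 147) [0.4864 0.1004 0.0686] [ 0.0481 -0.0746]
(153, 129) [0.4956 0.1439 0.0699] [ 0.0521 -0.0304]
(221, 94) [0.5013 0.2201 0.0687] [0.0485 0.0459]
(258, 80) [0.51   0.2568 0.0701] [0.0529 0.0835]
(187, 204) [0.5881 0.0888 0.1019] [ 0.1557 -0.0739]
(234, 183) [0.5959 0.1329 0.1026] [ 0.1582 -0.0292]
(302, 147) [0.6024 0.2043 0.1019] [0.1559 0.0425]
(342, 129) [0.6092 0.2443 0.1025] [0.158 0.083]
```

```bash
cat >> h.py <<'E'
from scipy.spatial.transform import Rotation as Ro
_s=np.array([.32235,-.0394,-.0840]); _n=np.array([-_s[0],-_s[1],1]); _n/=np.linalg.norm(_n)
_g=np.array([0,0,1])-_n*_n[2]; _g/=np.linalg.norm(_g); _y=np.cross(_n,_g)
_o=np.array([.45,.18,_s@[.45,.18,1]])-.0143*_g+.005*_y
PR=np.c_[_g,_y,_n]
def p2w(x,y,z): return _o+PR@np.array([x,y,z])
def w2p(w): return (np.asarray(w)-_o)@PR
def down(yaw): return Ro.from_euler('xyz',[-90,0,yaw],degrees=True)
def place(extra=5.4):
    # tool x=panel y, tool z=-tile x, tool y=-tile n ; lower end raised by extra
    e=np.radians(extra); t=PR@[np.cos(e),0,-np.sin(e)]; y=PR[:,1]; z=-t
    return Ro.from_matrix(np.c_[y,np.cross(z,y),z])
def plan(pos,R):
    from bench import arm
    s=arm.state(); R0=Ro.from_euler('xyz',s["tcp_rot"],degrees=True)
    d=R0.inv().apply(np.asarray(pos)-s["tool_pos"])*100; r=(R0.inv()*R).as_rotvec()
    print("t",round(s["time"],2),"row",d.round(2),r.round(4),"w",s["width"].round(4),"F",s["contact_force"].round(1))
E
python3 - <<'E'
from h import *
print(_o if 0 else p2w(.13,0,0),p2w(.217,0,0),place().as_euler('xyz',degrees=True))
plan([.3,.55,.32],down(79.2)); plan([.6249,-.2788,.15],down(79.2))
E
```

```text
[0.55983649 0.17161218 0.08970177] [0.6419713  0.16157306 0.11657347] [-102.59115087    0.           83.03145138]Traceback (most recent call last):
  File "<stdin>", line 3, in <module>
  File "h.py", line 34, in plan
    print("t",round(s["time"],2),"row",d.round(2),r.round(4),"w",s["width"].round(4),"F",s["contact_force"].round(1))
                                                                 ^^^^^^^^^^^^^^^^
AttributeError: 'float' object has no attribute 'round'
```

```bash
sed -i 's/s\["width"\].round(4)/round(s["width"],4)/' h.py
python3 - <<'E'
from h import *
plan([.3,.45,.3],down(79.2)); plan([.6249,-.2788,.15],down(79.2))
E
```

```text
t 0.1 row [-13.78  -9.79 -17.49] [ 0.0001 -0.0702 -0.0016] w 0.0881 F [-0.2  0.5  0.3]
t 0.1 row [-75.9    5.31 -67.54] [ 0.0001 -0.0702 -0.0016] w 0.0881 F [-0.2  0.5  0.3]
```

```bash
python3 -m creep '[-5,-4,-6,0,-0.02,0,8.8, -9,-7,-12,0,-0.05,0,8.8, -13.8,-9.8,-17.5,0,-0.07,0,8.8, -16,-9.8,-20,0,-0.07,0,8.8, -20,-9.8,-24,0,-0.07,0,8.8, -24,-9.8,-28,0,-0.07,0,8.8, -28,-9.8,-32,0,-0.07,0,8.8, -32,-9.8,-35,0,-0.07,0,8.8]' 25
python3 - <<'E'
from h import *
from bench import arm; print(arm.state()["qpos"],arm.state()["tool_pos"],arm.state()["tcp_rot"])
plan([.6249,-.2788,.15],down(79.2))
E
```

```text
time: 0.9
tool_pos: [0.3804, 0.3088, 0.2973]
tcp_rot: [-90.0, -0.0, 79.2]
contact_force: [0.8, 0.7, 0.1]
width: 0.0881
[-51.0428956    9.1409333    7.6071846  105.51509582  -1.32500512
  65.40494908  36.19695768] [0.38041332 0.30875208 0.29726177] [-9.00141649e+01 -1.92827313e-02  7.91771196e+01]
t 0.9 row [-53.12  14.72 -35.04] [ 0.0002 -0.0004  0.0003] w 0.0881 F [0.8 0.7 0.1]
```

```bash
python3 -m creep '[-4,0,-2.5,0,0,0,8.8, -8,0,-5,0,0,0,8.8, -12,0,-7.5,0,0,0,8.8, -16,0,-10,0,0,0,8.8, -20,0,-12.5,0,0,0,8.8, -24,0,-15,0,0,0,8.8, -28,0,-18,0,0,0,8.8, -32,2,-20.5,0,0,0,8.8, -36,4,-23,0,0,0,8.8, -40,7,-26,0,0,0,8.8]'
python3 -m creep '[-4,2,-2.5,0,0,0,8.8, -8,5,-5,0,0,0,8.8, -11,7,-7.5,0,0,0,8.8, -13.1,7.7,-9,0,0,0,8.8, -13.1,7.7,-9,0,0,0,8.8]'
python3 - <<'E'
from h import *
from bench import arm,get_image,get_calibration; s=arm.state(); print(s["qpos"])
plan([.6249,-.2788,.002],down(79.2))
p,d=get_image("wrist"); c=get_calibration("wrist"); cv2.imwrite("pics/w1.png",p[:,:,::-1])
T=np.eye(4); T[:3,:3]=Ro.from_euler('xyz',s["tcp_rot"],degrees=True).as_matrix(); T[:3,3]=s["tool_pos"]
rects(p,d,c["K"],T@c["mount"],800)
E
```

```text
time: 1.9
tool_pos: [0.5565, -0.125, 0.2324]
tcp_rot: [-90.1, 0.0, 79.2]
contact_force: [0.4, 0.2, 1.0]
width: 0.0878
time: 2.4
tool_pos: [0.6182, -0.2726, 0.1531]
tcp_rot: [-89.8, 0.1, 78.9]
contact_force: [-0.8, -0.5, -0.2]
width: 0.0881
[  3.62976728  38.22829998  25.11441407  87.23436806 -17.69023826
  58.65573201 112.22175376]
t 2.4 row [-0.44 15.11 -0.82] [-0.0031 -0.0049 -0.0026] w 0.0881 F [-0.8 -0.5 -0.2]
```

View pics/w1.png

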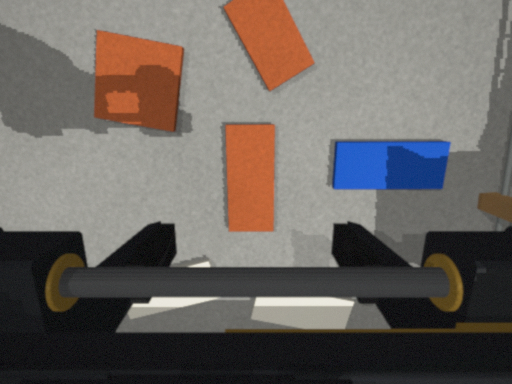

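```bash
sed -i 's/h\[...,0\]<10/h[...,0]<14/' h.py; cat >> h.py <<'E'
def wrist(name,amin=800):
    from bench import arm,get_image,get_calibration
    s=arm.state(); p,d=get_image("wrist"); c=get_calibration("wrist"); cv2.imwrite(f"pics/{name}.png",p[:,:,::-1])
    T=np.eye(4); T[:3,:3]=Ro.from_euler('xyz',s["tcp_rot"],degrees=True).as_matrix(); T[:3,3]=s["tool_pos"]
    rects(p,d,c["K"],T@c["mount"],amin); return p,d,c["K"],T@c["mount"],s
E
python3 - <<'E'
from h import *
wrist("w2")
plan([.6249,-.2788,.002],down(79.2))
E
```

```text
[267.  39.] 4714 rect mm [ 477.  -229.4] [94.3 56. ] 19.7 z 0.0097
[135.  80.] 7242 rect mm [ 495.1 -379.6] [90.  89.3] 68.9 z 0.0099
[248. 176.] 4931 rect mm [ 624.9 -279.6] [ 55.1 128.9] 79.3 z 0.0098
t 2.5 row [-0.94 15.28 -0.79] [-0.0014 -0.0011  0.0003] w 0.0878 F [ 1.  -0.3 -0.4]
```

```bash
python3 -m creep '[-0.7,6,-0.8,0,0,0,8.8, -0.7,9,-0.8,0,0,0,8.8, -0.7,11.5,-0.8,0,0,0,8.8, -0.7,12,-0.8,0,0,0,8.8, -0.7,12,-0.8,0,0,0,8.8, -0.7,12,-0.8,0,0,0,8.8]'
python3 - <<'E'
from h import *
for i in range(3): plan([.6249,-.2792,.002],down(79.2))
wrist("w3")
E
```

```text
time: 3.1
tool_pos: [0.6277, -0.2765, 0.0378]
tcp_rot: [-90.2, 0.0, 79.2]
contact_force: [1.1, -1.3, -0.4]
width: 0.0877
t 3.1 row [-0.31  3.58  0.23] [ 0.0031  0.0005 -0.0003] w 0.0877 F [ 1.1 -1.3 -0.4]
t 3.1 row [-0.31  3.58  0.23] [ 0.0031  0.0005 -0.0003] w 0.0877 F [ 1.1 -1.3 -0.4]
t 3.1 row [-0.31  3.58  0.23] [ 0.0031  0.0005 -0.0003] w 0.0877 F [ 1.1 -1.3 -0.4]
[73. 55.] 15531 rect mm [ 497.9 -381.1] [91.7 82.6] 68.7 z 0.0099
[299.  21.] 3792 rect mm [ 501.6 -220.5] [42.9 56. ] 19.6 z 0.0097
[251. 189.] 10882 rect mm [ 622.1 -278.9] [ 55.4 122.9] 79.2 z 0.0098
```

View pics/w3.png

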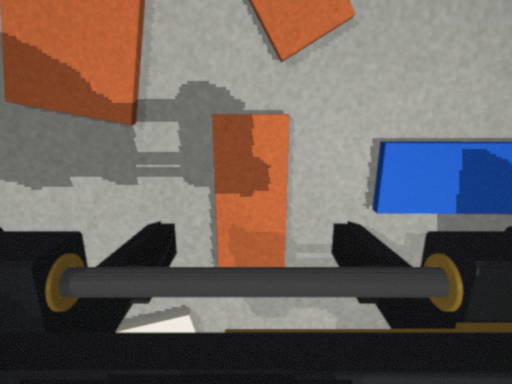

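```bash
python3 -m creep '[-0.2,2,0.2,0,0,0,8.8, -0.2,3.2,0.2,0,0,0,8.8, -0.2,3.6,0.2,0,0,0,8.8, -0.2,3.6,0.2,0,0,0,8.8, -0.2,3.6,0.2,0,0,0,5, -0.2,3.6,0.2,0,0,0,5, -0.2,3.6,0.2,0,0,0,5, -0.2,3.6,0.2,0,0,0,5, -0.2,3.6,0.2,0,0,0,5, -0.2,3.6,0.2,0,0,0,5]' 25
python3 -c "
from h import *
plan([.6249,-.2792,.002],down(79.2))"
```

```text
time: 4.15
tool_pos: [0.6239, -0.2782, -0.0003]
tcp_rot: [-90.0, -0.0, 79.2]
contact_force: [0.1, 0.1, -0.2]
width: 0.0499
t 4.15 row [-0.08 -0.23 -0.12] [ 0.0001 -0.0003  0.    ] w 0.0499 F [ 0.1  0.1 -0.2]
```

```bash
python3 - <<'E'
from h import *
wrist("w4")
from bench import get_image
p,d=get_image("scene"); cv2.imwrite("pics/s4.png",cv2.resize(p[150:330,130:330,::-1],None,fx=3.5,fy=3.3,interpolation=2))
E
```

```text
[61. 61.] 14657 rect mm [ 507.1 -370. ] [64.9 73.5] 68.4 z 0.0098
[311.  18.] 3329 rect mm [ 519.8 -223.6] [61.2 27.3] 78.2 z 0.0097
[254. 191.] 12769 rect mm [ 609.6 -276.4] [55.3 96.9] 79.2 z 0.0098
```

View pics/w4.png

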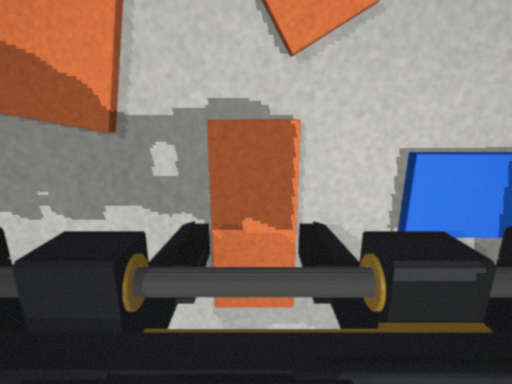

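View pics/s4.png

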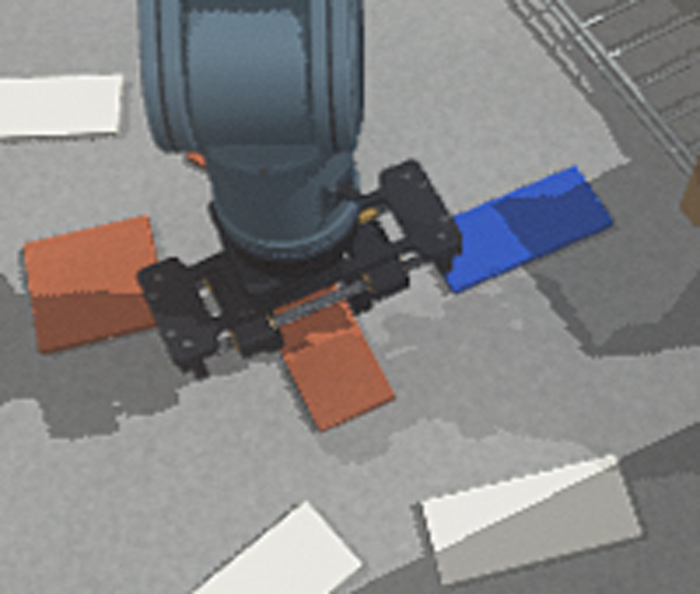

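```bash
python3 -m creep '[0,0,0,0,0,0,3, 0,0,0,0,0,0,3, 0,0,0,0,0,0,3, 0,0,0,0,0,0,3]' 25; python3 -c "
from h import *
plan([.6249,-.2792,.002],down(79.2))
wrist('w5')"
```

```text
time: 4.65
tool_pos: [0.6239, -0.2782, -0.0004]
tcp_rot: [-90.0, -0.0, 79.2]
contact_force: [0.2, 0.0, 0.2]
width: 0.0303
t 4.65 row [-0.08 -0.24 -0.12] [ 0.     -0.0003  0.    ] w 0.0303 F [0.2 0.  0.2]
[61. 61.] 14656 rect mm [ 507.3 -370.2] [65.6 73. ] 68.9 z 0.0098
[311.  18.] 3333 rect mm [ 520. -223.] [62.5 27.5] 78.1 z 0.0096
[254. 186.] 11622 rect mm [ 609.7 -276.2] [55.4 97.2] 79.3 z 0.0098
```

View pics/w5.png

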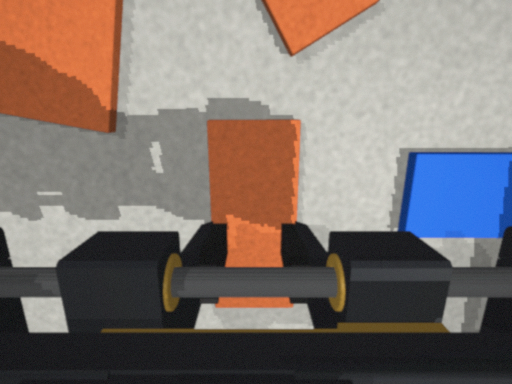

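```bash
python3 - <<'E'
from h import *
p,d,K,T,s=wrist("w6")
from bench import get_calibration
M=get_calibration("wrist")["mount"]; C=cloud(d,K,M)
for u in (190,200,205,215,295,300,310,320):
    print(u,[(v,*(C[v,u]*1000).round(0).astype(int)) for v in (225,235,245,255,262)])
p=C[(d>0)].reshape(-1,3); 
f=(d>0)&(abs(C[...,0])<.05)&(abs(C[...,2])<.03)&(C[...,1]>-.1)
h=np.histogram(C[f][:,1]*1000,bins=range(-100,12,4)); print(h)
E
```

```text
[61. 61.] 14655 rect mm [ 507.2 -369.9] [64.9 73.4] 68.8 z 0.0098
[311.  18.] 3333 rect mm [ 520.  -223.2] [62.2 27.6] 77.8 z 0.0096
[254. 186.] 11623 rect mm [ 609.5 -276.4] [55.1 96.9] 79.2 z 0.0098
190 [(225, np.int64(-45), np.int64(0), np.int64(-8)), (235, np.int64(-45), np.int64(1), np.int64(-15)), (245, np.int64(-29), np.int64(-67), np.int64(10)), (255, np.int64(-27), np.int64(-76), np.int64(9)), (262, np.int64(-26), np.int64(-82), np.int64(10))]
200 [(225, np.int64(-38), np.int64(-1), np.int64(-7)), (235, np.int64(-27), np.int64(-56), np.int64(9)), (245, np.int64(-25), np.int64(-66), np.int64(9)), (255, np.int64(-24), np.int64(-72), np.int64(7)), (262, np.int64(-22), np.int64(-79), np.int64(8))]
205 [(225, np.int64(-27), np.int64(-41), np.int64(9)), (235, np.int64(-24), np.int64(-56), np.int64(10)), (245, np.int64(-23), np.int64(-64), np.int64(8)), (255, np.int64(-22), np.int64(-72), np.int64(7)), (262, np.int64(-20), np.int64(-79), np.int64(8))]
215 [(225, np.int64(-22), np.int64(-39), np.int64(8)), (235, np.int64(-20), np.int64(-51), np.int64(7)), (245, np.int64(-19), np.int
[... 801 characters left out ...]
t64(-75), np.int64(9)), (262, np.int64(21), np.int64(-82), np.int64(10))]
320 [(225, np.int64(45), np.int64(0), np.int64(-7)), (235, np.int64(46), np.int64(0), np.int64(-15)), (245, np.int64(29), np.int64(-66), np.int64(9)), (255, np.int64(27), np.int64(-76), np.int64(10)), (262, np.int64(26), np.int64(-81), np.int64(9))]
(array([ 193,  174,  134,  122,  552,  410,  322,  291,  307,  326,  362,
        283,  247,  218,  189,  157,   22,    0,    0,    0,    0,    6,
       6246,    1, 2324, 1335,    0]), array([-100,  -96,  -92,  -88,  -84,  -80,  -76,  -72,  -68,  -64,  -60,
        -56,  -52,  -48,  -44,  -40,  -36,  -32,  -28,  -24,  -20,  -16,
        -12,   -8,   -4,    0,    4,    8]))
```

```bash
python3 -m creep '[0,0,0,0,0,0,8.8, 0,0,0,0,0,0,8.8, 0,0,0,0,0,0,8.8, 0,0,0,0,0,0,8.8, 0,0,0,0,0,0,8.8, 0,0,0,0,0,0,8.8]'; python3 -m creep '[0,0.7,0,0,0,0,8.8, 0,1.4,0,0,0,0,8.8, 0,2,0,0,0,0,8.8, 0,2,0,0,0,0,8.8]'; python3 - <<'E'
from h import *
plan([.6249,-.2792,.002],down(79.2))
p,d,K,T,s=wrist("w7")
from bench import get_calibration,get_image
M=get_calibration("wrist")["mount"]; C=cloud(d,K,M)
f=(d>0)&(abs(C[...,0])<.07)&(abs(C[...,2])<.03)&(C[...,1]>-.1)
print(np.histogram(C[f][:,1]*1000,bins=range(-60,12,4)))
E
```

```text
time: 5.35
tool_pos: [0.6239, -0.2782, -0.0004]
tcp_rot: [-90.0, 0.0, 79.2]
contact_force: [0.2, 0.1, 1.3]
width: 0.0758
time: 5.75
tool_pos: [0.6229, -0.2777, -0.0219]
tcp_rot: [-89.9, -0.0, 79.2]
contact_force: [-1.4, 0.3, 0.1]
width: 0.0878
t 5.75 row [-0.11 -2.39 -0.22] [-0.0022 -0.0002  0.0005] w 0.0878 F [-1.4  0.3  0.1]
[50. 64.] 12886 rect mm [ 513.5 -362.5] [46.7 66.9] 68.8 z 0.0098
[313.  16.] 2632 rect mm [ 522.3 -226.2] [49.4 21.4] 78.6 z 0.0096
[253. 193.] 14387 rect mm [ 602.7 -275.2] [55.7 83.8] 79.3 z 0.0098
[253. 313.] 2849 rect mm [ 676.3 -289.1] [55.3 26.4] 79.2 z 0.0098
(array([ 477,  406,  355,  310,  315,  227, 2513, 5686,    1, 8732,   18,
          0,    0,    0,    0,    0,    0]), array([-60, -56, -52, -48, -44, -40, -36, -32, -28, -24, -20, -16, -12,
        -8,  -4,   0,   4,   8]))
```

View pics/w7.png

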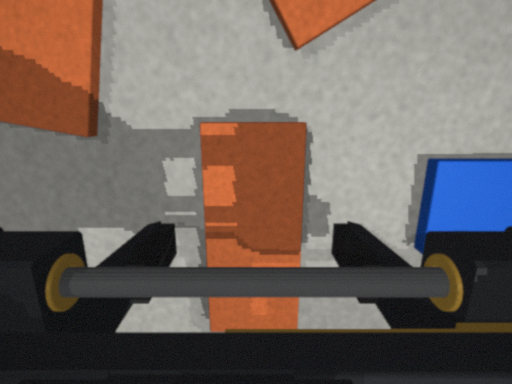

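```bash
python3 -m creep '[-0.1,0.5,-0.15,0,0,0,8.8, -0.1,1,-0.15,0,0,0,8.8, -0.1,1.3,-0.15,0,0,0,8.8, -0.1,1.3,-0.15,0,0,0,8.8]'; python3 -m creep '[0,0,0,0,0,0,4, 0,0,0,0,0,0,4, 0,0,0,0,0,0,4, 0,0,0,0,0,0,4, 0,0,0,0,0,0,4, 0,0,0,0,0,0,4, 0,0,0,0,0,0,4]' 25; python3 - <<'E'
from h import *
plan([.6249,-.2792,.002],down(79.2))
E
```

```text
time: 6.2
tool_pos: [0.6247, -0.2792, -0.0341]
tcp_rot: [-89.9, -0.0, 79.2]
contact_force: [0.1, 0.5, 0.0]
width: 0.088
time: 6.9
tool_pos: [0.6253, -0.2794, -0.0332]
tcp_rot: [-90.0, -0.0, 79.2]
contact_force: [-1.3, 1.1, 0.5]
width: 0.0553
t 6.9 row [ 0.01 -3.52  0.04] [ 0.0002 -0.0002  0.0001] w 0.0553 F [-1.3  1.1  0.5]
```

```bash
cat >> h.py <<'E'
def ptcp(x,zb,extra=5.4,off=.0332):
    R=place(extra); return p2w(x,0,zb)+R.apply([0,off,0]),R
E
python3 -m creep '[0,-1,0,0,0,0,4, 0,-4,0,0,0,0,4, 0,-8,0,0,0,0,4, 0,-12,0,0,0,0,4, 0,-16,0,0,0,0,4, 0,-20,0,0,0,0,4, 0,-24,0,0,0,0,4, 0,-25,0,0,0,0,4]'; python3 - <<'E'
from h import *
wrist("w8")
plan(*ptcp(.13,.10)); plan(*ptcp(.13,.0062))
E
```

```text
time: 7.7
tool_pos: [0.6271, -0.2812, 0.2224]
tcp_rot: [-90.4, 0.1, 79.2]
contact_force: [1.2, -0.4, -0.3]
width: 0.0557
[272.  39.] 3520 rect mm [ 477.  -229.7] [94.2 55.5] 19.6 z 0.0097
[162.  76.] 4985 rect mm [ 494.8 -379.8] [90.1 88.8] 68.8 z 0.0099
[254. 191.] 16040 rect mm [ 602.5 -277.2] [56.1 79.4] 79.1 z 0.2651
[254. 312.] 3053 rect mm [ 670.9 -290. ] [55.5 23.2] 78.9 z 0.2657
t 7.75 row [43.03  6.73 17.5 ] [-0.2128 -0.067  -0.009 ] w 0.0556 F [-0.2 -0.9 -0.2]
t 7.75 row [43.23 15.67 14.67] [-0.2128 -0.067  -0.009 ] w 0.0556 F [-0.2 -0.9 -0.2]
```

View pics/w8.png

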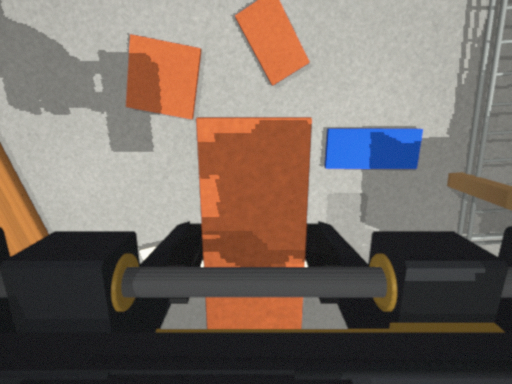

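```bash
python3 -m creep '[3,0,2,0,0,0,4, 7,0,4,-0.02,0,0,4, 11,0,6,-0.05,-0.02,0,4, 16,0,8,-0.08,-0.03,0,4, 21,0,10,-0.12,-0.04,0,4, 26,0,12,-0.16,-0.05,0,4, 31,0,14,-0.19,-0.06,-0.01,4, 36,1,15.5,-0.21,-0.067,-0.01,4, 40,2,17,-0.213,-0.067,-0.009,4, 42.5,3,17.5,-0.213,-0.067,-0.009,4]'; python3 -m creep '[0.5,2,0.5,0,0,0,4, 0.5,2,0.5,0,0,0,4, 0.5,2,0.5,0,0,0,4]';python3 - <<'E'
from h import *
wrist("w9")
plan(*ptcp(.13,.05)); plan(*ptcp(.13,.0062))
from bench import get_image
for n in ("scene","top"):
    p,d=get_image(n); a=(250,60,440,240) if n=="scene" else (80,60,240,270)
    cv2.imwrite(f"pics/{n}9.png",cv2.resize(p[a[1]:a[3],a[0]:a[2],::-1],None,fx=2.8,fy=2.8,interpolation=2))
E
```

```text
time: 8.75
tool_pos: [0.5305, 0.174, 0.1851]
tcp_rot: [-102.1, -0.1, 83.2]
contact_force: [1.3, -0.9, -1.0]
width: 0.0556
time: 9.05
tool_pos: [0.5321, 0.1744, 0.1651]
tcp_rot: [-102.1, 0.0, 83.0]
contact_force: [0.3, 0.3, -1.0]
width: 0.0557
[254. 168.] 20764 rect mm [499.2 177.6] [56.2 79.2] 83.0 z 0.1987
[254. 312.] 3068 rect mm [566.2 169.5] [55.9 23.1] 82.4 z 0.2163
t 9.1 row [ 0.07  6.37 -0.55] [-0.007  -0.0018  0.0003] w 0.0557 F [ 0.4 -0.8 -1.1]
t 9.1 row [ 0.07 10.73 -0.99] [-0.007  -0.0018  0.0003] w 0.0557 F [ 0.4 -0.8 -1.1]
```

View pics/w9.png

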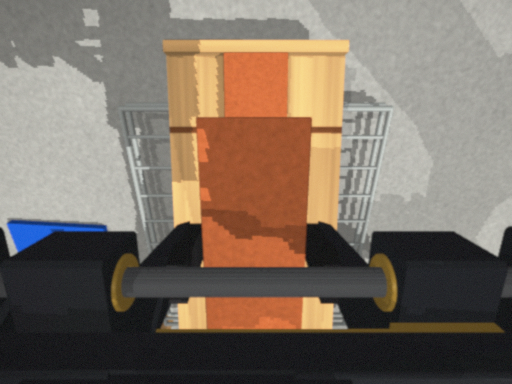

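View pics/scene9.png

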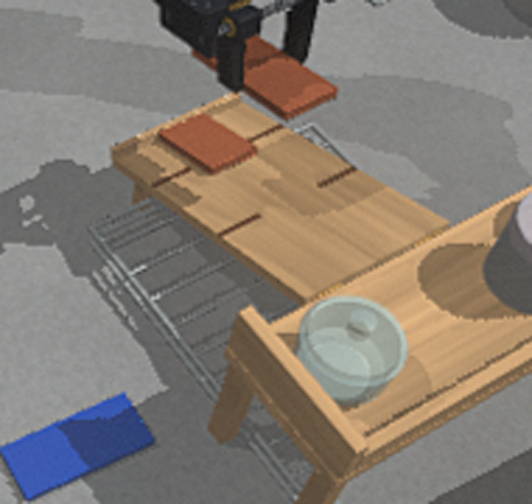

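```bash
python3 -m creep '[0.1,2,-0.2,0,0,0,4, 0.1,5,-0.5,0,0,0,4, 0.1,7,-0.7,-0.007,0,0,4, 0.1,8.5,-0.85,-0.007,0,0,4, 0.1,9.3,-0.9,-0.007,0,0,4, 0.1,9.7,-0.95,-0.007,0,0,4, 0.1,9.7,-0.95,-0.007,0,0,4, 0.1,9.7,-0.95,-0.007,0,0,4]';python3 - <<'E'
from h import *
p,d,K,T,s=wrist("w10")
plan(*ptcp(.13,.0062))
W=cloud(d,K,T)
for u,v in [(254,125),(220,125),(290,125),(254,160),(254,200),(254,119)]: print(u,v,(w2p(W[v,u])*1000).round(1))
E
```

```text
time: 10.0
tool_pos: [0.5631, 0.1735, 0.074]
tcp_rot: [-102.7, -0.1, 83.0]
contact_force: [0.2, 0.6, -1.3]
width: 0.0558
[255. 133.] 29194 rect mm [526.6 174.3] [ 64.7 116.3] 86.4 z 0.103
[254. 312.] 3068 rect mm [597.5 170.7] [61.4 25.4] 78.7 z 0.1255
t 10.05 row [-0.25  1.11  0.01] [ 0.0014 -0.0003  0.0026] w 0.0553 F [ 0.2  0.3 -1.4]
254 125 [71.1  1.6 32.2]
220 125 [ 71.1 -14.8  32.4]
290 125 [71.1 18.8 33.1]
254 160 [87.9  1.6 30.7]
254 200 [108.4   1.6  29.4]
254 119 [68.2  1.6 31.8]
```

View pics/w10.png

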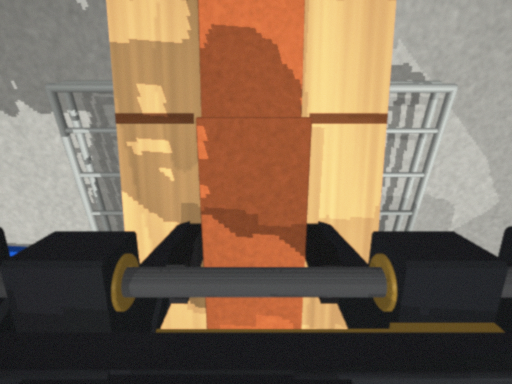

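```bash
python3 -m creep '[-0.15,0.4,0.1,0,0,0,4, -0.15,0.8,0.1,0,0,0,4, -0.15,0.95,0.1,0,0,0,4, -0.15,1.0,0.1,0,0,0,4, -0.15,1.05,0.1,0,0,0,4]'; python3 -m creep '[0,0,0,0,0,0,4, 0,0,0,0,0,0,4]';python3 - <<'E'
from h import *
p,d,K,T,s=wrist("w11")
plan(*ptcp(.13,.0062))
W=cloud(d,K,T)
for u,v in [(254,125),(220,125),(290,125),(254,160),(254,200),(254,119)]: print(u,v,(w2p(W[v,u])*1000).round(1))
E
```

```text
time: 10.55
tool_pos: [0.5635, 0.1717, 0.0631]
tcp_rot: [-102.6, -0.1, 83.0]
contact_force: [-6.6, -1.6, 13.4]
width: 0.0553
time: 10.75
tool_pos: [0.5634, 0.1717, 0.0631]
tcp_rot: [-102.6, -0.1, 83.0]
contact_force: [-5.6, -0.9, 7.8]
width: 0.0556
[254. 131.] 29360 rect mm [509.9 177.3] [ 63.9 137.8] 81.9 z 0.0924
[151. 122.] 818 rect mm [491.6 122.7] [45.3  5.6] 83.5 z 0.0706
[254. 312.] 3086 rect mm [597.9 168.4] [61.3 30.1] 74.7 z 0.1146
t 10.8 row [-0.06  0.03 -0.17] [-0.0003 -0.0002  0.0018] w 0.0557 F [-4.8  0.   7.5]
254 125 [68.3 -0.2 22. ]
220 125 [ 68.3 -16.6  21.4]
290 125 [68.4 17.  22.6]
254 160 [85.1 -0.2 21.3]
254 200 [105.7  -0.2  19. ]
254 119 [65.5 -0.2 21.8]
```

View pics/w11.png

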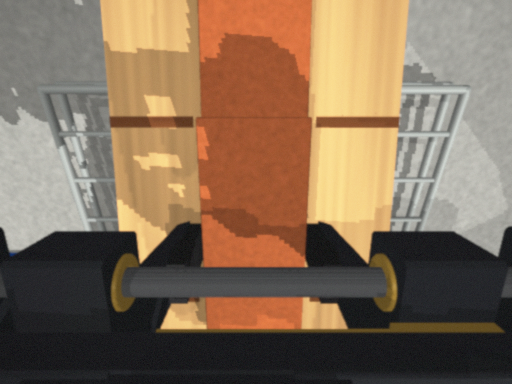

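```bash
python3 -m creep '[0,-0.05,0,0,0,0,4, 0,-0.05,0,0,0,0,6.5, 0,-0.05,0,0,0,0,8.8, 0,-0.05,0,0,0,0,8.8, 0,-0.05,0,0,0,0,8.8, 0,-0.05,0,0,0,0,8.8, 0,-0.05,0,0,0,0,8.8]'; python3 -m creep '[0,-1,0,0,0,0,8.8, 0,-2,0,0,0,0,8.8, 0,-5,0,0,0,0,8.8, 0,-9,0,0,0,0,8.8, 0,-14,0,0,0,0,8.8, 0,-18,0,0,0,0,8.8, 0,-20,0,0,0,0,8.8]';python3 - <<'E'
from h import *
p,d,K,T,s=wrist("w12")
W=cloud(d,K,T); m=(redmask(p)>0)&(d>0)
L=(W-p2w(0,0,0))@PR*1000
for v in range(20,330,15):
    r=np.where(m[v])[0]
    if len(r): print(v,r[0],r[-1],L[v,(r[0]+r[-1])//2].round(1))
plan([.4768,-.2290,.0],down(109.5))
E
```

```text
time: 11.5
tool_pos: [0.5638, 0.1718, 0.0632]
tcp_rot: [-102.6, -0.1, 83.0]
contact_force: [-0.1, -0.1, -0.3]
width: 0.0881
time: 12.2
tool_pos: [0.521, 0.1774, 0.263]
tcp_rot: [-102.8, -0.4, 83.0]
contact_force: [-0.2, -0.0, 0.8]
width: 0.0878
[252. 137.] 7349 rect mm [533.9 174.2] [ 59.8 166.7] 82.9 z 0.0965
65 229 276 [ 7.3 -0.9 10. ]
80 230 276 [24.2  0.3 10. ]
95 230 275 [41.3 -0.9  9.8]
110 230 275 [59.1 -1.  13.3]
125 0 276 [  71.4 -174.3  -75.7]
140 0 275 [  93.7 -180.6  -83.5]
155 0 275 [ 117.2 -184.5  -89.1]
170 230 275 [131.2  -1.1  16. ]
185 230 274 [149.9  -1.2  16.4]
200 193 311 [169.5  -1.2  14.1]
215 232 274 [190.1   0.   10.3]
t 12.25 row [-41.16  25.59   5.42] [ 0.2239 -0.4605 -0.0442] w 0.0882 F [0.9 0.1 2.1]
```

View pics/w12.png

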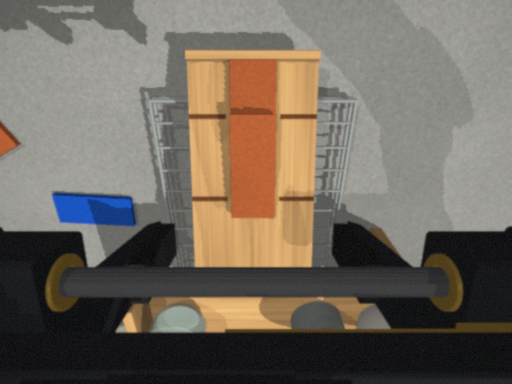

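```bash
python3 -c "
from h import *
plan([.4768,-.2290,.2],down(109.5)); plan([.49,0,.26],down(95))"
```

```text
t 12.25 row [-41.     6.1    0.93] [ 0.2239 -0.4605 -0.0442] w 0.0882 F [0.9 0.1 2.1]
t 12.25 row [-18.06   0.1    1.05] [ 0.2261 -0.2085 -0.0155] w 0.0882 F [0.9 0.1 2.1]
```

```bash
python3 -m creep '[-3,0,0.3,0.03,-0.03,0,8.8, -7,0,0.5,0.08,-0.07,0,8.8, -11,0,0.8,0.13,-0.12,-0.01,8.8, -15,0,1,0.18,-0.17,-0.015,8.8, -19,0.2,1,0.22,-0.22,-0.02,8.8, -24,1.5,1,0.224,-0.28,-0.025,8.8, -29,3,1,0.224,-0.34,-0.03,8.8, -34,4.5,0.9,0.224,-0.4,-0.04,8.8, -38,5.5,0.9,0.224,-0.44,-0.044,8.8, -41,6.1,0.9,0.224,-0.46,-0.044,8.8]'; python3 -m creep '[0,0,0,0,0,0,8.8,0,0,0,0,0,0,8.8,0,0,0,0,0,0,8.8]';python3 - <<'E'
from h import *
from bench import arm
wrist("w13"); print(arm.state()["qpos"])
plan([.4768,-.2290,-.0335],down(109.5))
E
```

```text
time: 13.25
tool_pos: [0.4736, -0.2342, 0.1958]
tcp_rot: [-89.5, 0.2, 109.4]
contact_force: [0.8, -0.2, -0.7]
width: 0.0881
time: 13.55
tool_pos: [0.4757, -0.2292, 0.1964]
tcp_rot: [-89.6, 0.1, 109.6]
contact_force: [0.7, -0.5, -0.2]
width: 0.088
[142. 142.] 4828 rect mm [ 494.7 -379.8] [90.1 89.7] 68.7 z 0.0099
[255. 167.] 2895 rect mm [ 476.6 -229.7] [93.9 54.6] 20.5 z 0.0098
[ -4.4772401   21.35611846  31.59503678 108.24720356 -13.09431423
  54.24466097 142.70265792]
t 13.6 row [ 0.03 23.   -0.26] [-0.0073  0.0017 -0.0027] w 0.0882 F [-0.3  0.4  0.1]
```

View pics/w13.png

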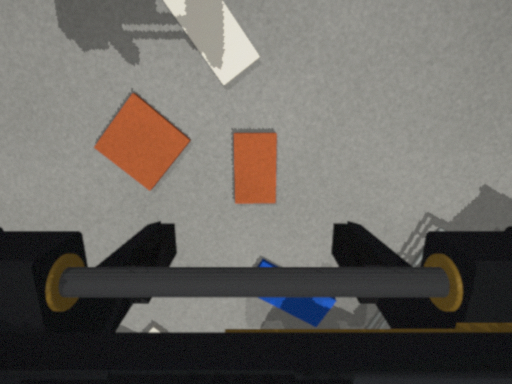

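```bash
python3 -m creep '[0,4,-0.1,-0.004,0,0,8.8, 0,9,-0.2,-0.007,0,0,8.8, 0,13,-0.25,-0.007,0,0,8.8, 0,16,-0.25,-0.007,0,0,8.8, 0,18.5,-0.25,-0.007,0,0,8.8, 0,20,-0.25,-0.007,0,0,8.8, 0,20.5,-0.25,-0.007,0,0,8.8, 0,20.5,-0.25,-0.007,0,0,8.8, 0,20.5,-0.25,-0.007,0,0,8.8]';python3 - <<'E'
from h import *
wrist("w14")
plan([.4767,-.2293,-.0335],down(109.6))
E
```

```text
time: 14.5
tool_pos: [0.4772, -0.2312, -0.0078]
tcp_rot: [-90.0, 0.2, 109.5]
contact_force: [0.5, 0.6, -0.2]
width: 0.0883
[ 45. 165.] 12469 rect mm [ 491.9 -374.2] [82.8 81.9] 68.7 z 0.0098
[259. 206.] 10627 rect mm [ 467.9 -232.2] [76.5 55.4] 19.7 z 0.0097
t 14.55 row [ 0.22  2.58 -0.01] [ 0.0005 -0.0021 -0.0045] w 0.0878 F [-0.2 -1.   0. ]
```

View pics/w14.png

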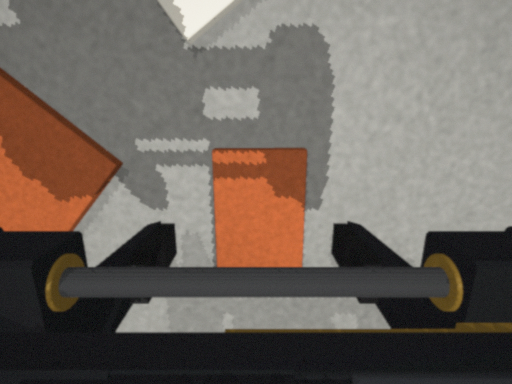

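```bash
python3 -m creep '[0.2,1,0,0,0,0,8.8, 0.2,2,0,0,0,0,8.8, 0.2,2.5,0,0,0,0,8.8, 0.2,2.5,0,0,0,0,8.8, 0.2,2.5,0,0,0,0,8.8]'; python3 -m creep '[0,0,0,0,0,0,4, 0,0,0,0,0,0,4, 0,0,0,0,0,0,4, 0,0,0,0,0,0,4, 0,0,0,0,0,0,4, 0,0,0,0,0,0,4, 0,0,0,0,0,0,4]' 25;python3 - <<'E'
from h import *
plan([.4767,-.2293,-.0335],down(109.6))
E
```

```text
time: 15.05
tool_pos: [0.4753, -0.2293, -0.0341]
tcp_rot: [-89.9, 0.2, 109.5]
contact_force: [-0.1, 0.2, 0.4]
width: 0.0879
time: 15.75
tool_pos: [0.4756, -0.2291, -0.0338]
tcp_rot: [-89.9, 0.2, 109.5]
contact_force: [-1.2, 0.1, 2.0]
width: 0.0556
t 15.75 row [-0.06 -0.03 -0.1 ] [-0.0011 -0.0023 -0.003 ] w 0.0556 F [-1.2  0.1  2. ]
```

```bash
python3 -m creep '[0,-1,0,0,0,0,4, 0,-4,0,0,0,0,4, 0,-8,0,0,0,0,4, 0,-12,0,0,0,0,4, 0,-17,0,0,0,0,4, 0,-22,0,0,0,0,4, 0,-26,0,0,0,0,4, 0,-29,0,0,0,0,4,0,-30,0,0,0,0,4]';python3 - <<'E'
from h import *
from bench import arm
wrist("w15"); print(arm.state()["qpos"])
plan(*ptcp(.2165,.12,8,.0338)); plan(p2w(.2165,0,.12)+[-.05,-.20,.06],down(95))
E
```

```text
time: 16.65
tool_pos: [0.4767, -0.229, 0.2695]
tcp_rot: [-90.2, 0.3, 109.4]
contact_force: [-0.1, 0.0, -1.4]
width: 0.0554
[160. 136.] 3380 rect mm [ 494.4 -379.5] [89.5 89.1] 68.7 z 0.01
[254. 211.] 11817 rect mm [ 461.8 -235.4] [61.2 58.4] 19.5 z 0.3129
[254. 307.] 2120 rect mm [ 514.8 -216.2] [16.3 55.3] 18.9 z 0.3132
[ -6.54947745  16.02765925  33.41697351 103.94950263  -9.7473553
  62.56489185 139.75951309]
t 16.7 row [ 32.75   7.08 -25.73] [-0.1672  0.4604  0.0355] w 0.0554 F [ 1.1 -0.5 -0.7]
t 16.7 row [ 15.77  -2.19 -13.86] [ 0.0036  0.2523 -0.0051] w 0.0554 F [ 1.1 -0.5 -0.7]
```

View pics/w15.png

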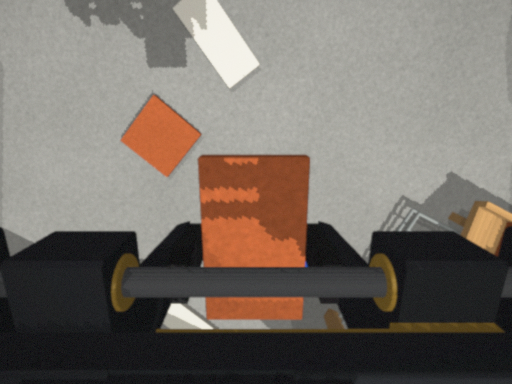

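```bash
python3 -m creep '[3,0,-2,0,0.03,0,4, 6,0,-4,-0.01,0.08,0,4, 10,0,-7,-0.03,0.13,0.005,4, 14,0,-10,-0.06,0.19,0.01,4, 18,0,-13,-0.08,0.25,0.015,4, 21,0.5,-16,-0.1,0.3,0.02,4, 24,1.5,-19,-0.12,0.35,0.025,4, 27,3,-21.5,-0.14,0.4,0.03,4, 30,4,-24,-0.16,0.44,0.034,4, 32.5,5,-25.5,-0.167,0.46,0.0355,4]'; python3 -m creep '[0,0,0,0,0,0,4, 0,0,0,0,0,0,4, 0,0,0,0,0,0,4]';python3 - <<'E'
from h import *
wrist("w16")
plan(*ptcp(.2165,.0067,8,.0338)); plan(*ptcp(.2165,.03,8,.0338))
from bench import get_image
p,d=get_image("scene"); a=(250,30,510,240)
cv2.imwrite(f"pics/scene16.png",cv2.resize(p[a[1]:a[3],a[0]:a[2],::-1],None,fx=2.8,fy=2.8,interpolation=2))
E
```

```text
time: 17.7
tool_pos: [0.6065, 0.1655, 0.2117]
tcp_rot: [-99.6, 0.1, 83.1]
contact_force: [0.6, 0.6, -1.6]
width: 0.0554
time: 18.0
tool_pos: [0.6072, 0.161, 0.214]
tcp_rot: [-99.6, 0.1, 83.0]
contact_force: [0.7, -1.2, -1.4]
width: 0.0554
[256. 152.] 21604 rect mm [584.7 162.9] [59.  60.6] 82.9 z 0.2496
[254. 308.] 2151 rect mm [639.8 156.6] [55.8 16.4] 81.9 z 0.2635
t 18.05 row [ 0.49 12.95 -1.59] [-0.0053 -0.0016 -0.001 ] w 0.0556 F [ 0.5  0.1 -1.1]
t 18.05 row [ 0.49 10.65 -1.25] [-0.0053 -0.0016 -0.001 ] w 0.0556 F [ 0.5  0.1 -1.1]
```

View pics/w16.png

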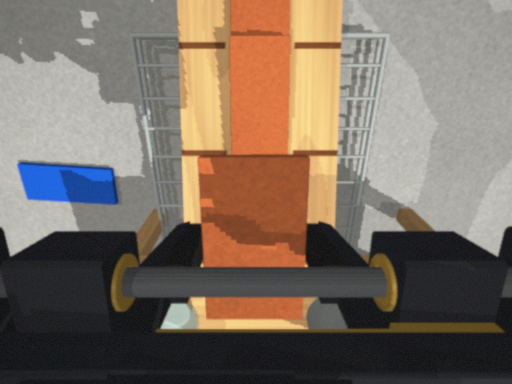

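View pics/scene16.png

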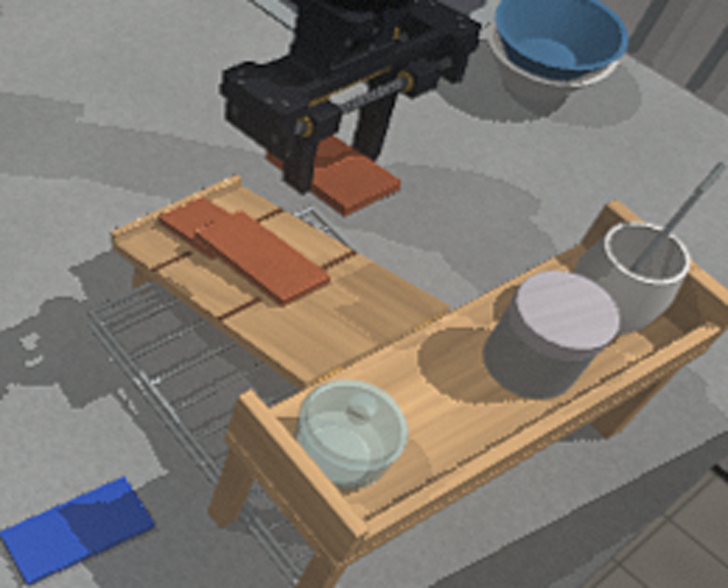

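```bash
python3 -m creep '[0.1,2,-0.3,0,0,0,4, 0.3,5,-0.6,-0.005,0,0,4, 0.3,7.5,-0.9,-0.005,0,0,4, 0.3,9.3,-1.1,-0.005,0,0,4, 0.3,10.5,-1.3,-0.005,0,0,4, 0.3,11,-1.3,-0.005,0,0,4, 0.3,11,-1.3,-0.005,0,0,4, 0.3,11,-1.3,-0.005,0,0,4]';python3 - <<'E'
from h import *
p,d,K,T,s=wrist("w17")
plan(*ptcp(.2165,.0067,8,.0338)); s
W=cloud(d,K,T)
for u,v in [(254,163),(220,163),(290,163),(254,200),(254,158)]: print(u,v,(w2p(W[v,u])*1000).round(1))
E
```

```text
time: 18.9
tool_pos: [0.6397, 0.1623, 0.1095]
tcp_rot: [-100.1, -0.0, 83.1]
contact_force: [-0.5, -0.6, -1.6]
width: 0.0558
[254. 135.] 28369 rect mm [585.2 176.1] [136.3 136.9] 49.2 z 0.1113
[254. 308.] 2223 rect mm [674.7 150.1] [35.5 71.5] 17.1 z 0.1593
t 18.95 row [-0.06  2.08 -0.21] [0.0015 0.0003 0.0011] w 0.0554 F [-0.1  0.9 -0.3]
254 163 [176.1  -0.3  43.6]
220 163 [176.1 -17.2  42.6]
290 163 [176.1  17.6  42.4]
254 200 [195.2  -0.3  39.8]
254 158 [173.7  -0.3  44.3]
```

View pics/w17.png

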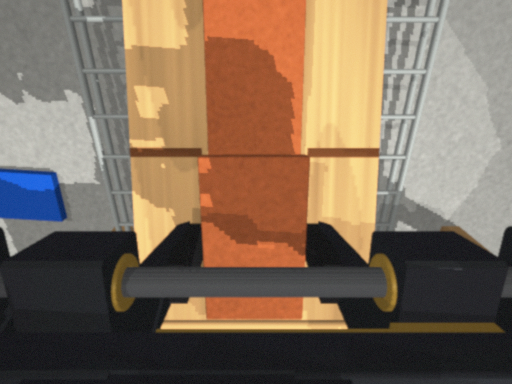

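```bash
python3 -m creep '[0,0.8,-0.1,0,0,0,4, 0,1.4,-0.2,0,0,0,4, 0,1.7,-0.2,0,0,0,4, 0,1.85,-0.2,0,0,0,4, 0,1.95,-0.2,0,0,0,4, 0,2.0,-0.2,0,0,0,4, 0,2.0,-0.2,0,0,0,4]';python3 - <<'E'
from h import *
p,d,K,T,s=wrist("w18")
plan(*ptcp(.2165,.0067,8,.0338))
W=cloud(d,K,T)
for u,v in [(254,163),(220,163),(290,163),(254,200),(254,158)]: print(u,v,(w2p(W[v,u])*1000).round(1))
E
```

```text
time: 19.65
tool_pos: [0.6442, 0.1615, 0.0899]
tcp_rot: [-99.9, -0.0, 83.1]
contact_force: [-5.0, -0.6, 6.0]
width: 0.0557
[254. 131.] 29267 rect mm [589.9 166.8] [ 64.2 135. ] 82.8 z 0.1111
[254. 308.] 2183 rect mm [680.7 157.1] [58.1 24.6] 82.4 z 0.1396
t 19.7 row [-0.02  0.06 -0.11] [-0.0008  0.0005  0.0004] w 0.0558 F [-4.6 -0.4  5.8]
254 163 [174.5  -0.5  22. ]
220 163 [174.5 -17.2  24.1]
290 163 [174.5  17.3  23.5]
254 200 [193.5  -0.5  19.7]
254 158 [172.   -0.5  23. ]
```

View pics/w18.png

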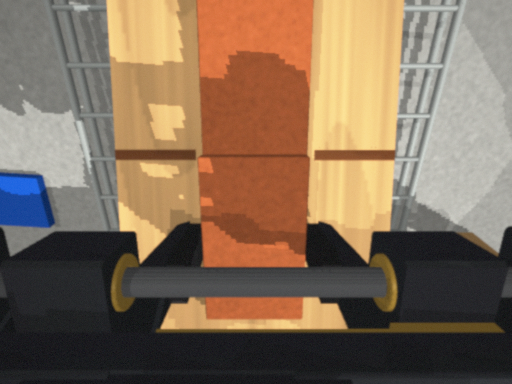

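Contact (about 7 N) with the lower edge at x ≈ 170 mm; release and back off.

```bash
python3 -m creep '[0,0,0,0,0,0,4, 0,0,0,0,0,0,6.5, 0,0,0,0,0,0,8.8, 0,0,0,0,0,0,8.8, 0,0,0,0,0,0,8.8, 0,0,0,0,0,0,8.8, 0,0,0,0,0,0,8.8]'; python3 -m creep '[0,-1,0,0,0,0,8.8, 0,-2,0,0,0,0,8.8, 0,-5,0,0,0,0,8.8, 0,-9,1,0,0,0,8.8, 0,-14,3,0,0,0,8.8, 0,-18,6,0,0,0,8.8, 0,-20,9,0,0,0,8.8, 0,-20,12,0,0,0,8.8, 0,-20,13,0,0,0,8.8, 0,-20,13,0,0,0,8.8]';python3 - <<'E'
from h import *
from bench import get_image,get_calibration
p,d,K,T,s=wrist("w19")
p,d=get_image("scene"); c=get_calibration("scene"); W=cloud(d,c["K"],c["T"]); L=(W-p2w(0,0,0))@PR*1000
m=(redmask(p)>0)&(d>0)&(abs(L[...,1])<60)&(L[...,0]>-10)&(L[...,0]<300)&(abs(L[...,2])<40)
Q=L[m]
for a in range(0,280,10):
    k=Q[(Q[:,0]>=a)&(Q[:,0]<a+10)&(Q[:,2]>3)]
    if len(k): print(a,len(k),k[:,1].min().round(1),k[:,1].max().round(1),'z',np.median(k[:,2]).round(1))
a=(270,60,430,200); cv2.imwrite(f"pics/scene19.png",cv2.resize(p[a[1]:a[3],a[0]:a[2],::-1],None,fx=4,fy=4,interpolation=2))
E
```

```text
time: 20.4
tool_pos: [0.6446, 0.1616, 0.0892]
tcp_rot: [-100.0, -0.0, 83.1]
contact_force: [-0.1, -0.7, -0.3]
width: 0.0879
time: 21.4
tool_pos: [0.4821, 0.1816, 0.264]
tcp_rot: [-100.0, -0.1, 83.2]
contact_force: [-0.4, 0.2, 0.7]
width: 0.0882
[253. 184.] 7201 rect mm [552.9 172. ] [ 60.4 188.9] 83.2 z 0.0994
0 31 -27.1 26.7 z 9.1
10 37 -26.7 25.7 z 9.6
20 33 -27.9 25.9 z 9.6
30 40 -30.1 25.3 z 10.1
40 29 -25.4 27.4 z 9.8
50 2 -26.8 -26.5 z 10.5
60 27 -29.6 24.3 z 21.3
70 49 -29.5 26.4 z 21.5
80 51 -28.4 27.5 z 19.8
90 45 -28.0 26.6 z 19.1
100 50 -28.5 27.5 z 18.0
110 48 -28.0 28.3 z 17.1
120 53 -28.9 26.0 z 16.0
130 54 -28.1 27.1 z 15.3
140 49 -28.0 27.4 z 14.0
150 55 -29.2 25.9 z 13.2
160 4 -29.8 -25.2 z 12.1
170 60 -29.2 25.3 z 22.1
180 62 -29.8 26.9 z 20.6
190 64 -28.6 24.9 z 19.5
200 63 -29.4 25.9 z 17.8
210 65 -30.0 27.7 z 16.9
220 70 -28.9 25.6 z 15.3
230 67 -28.8 26.3 z 13.7
240 64 -28.8 28.9 z 12.3
250 72 -28.6 26.9 z 10.5
260 56 -29.4 25.8 z 8.7
```

View pics/w19.png

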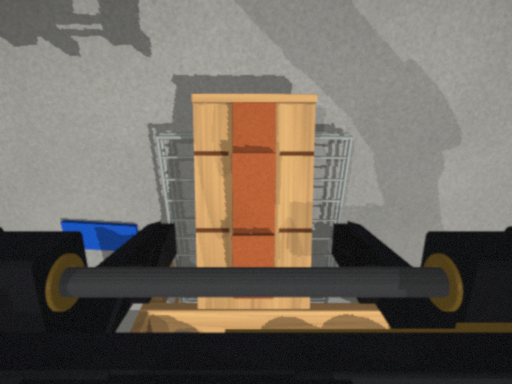

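View pics/scene19.png

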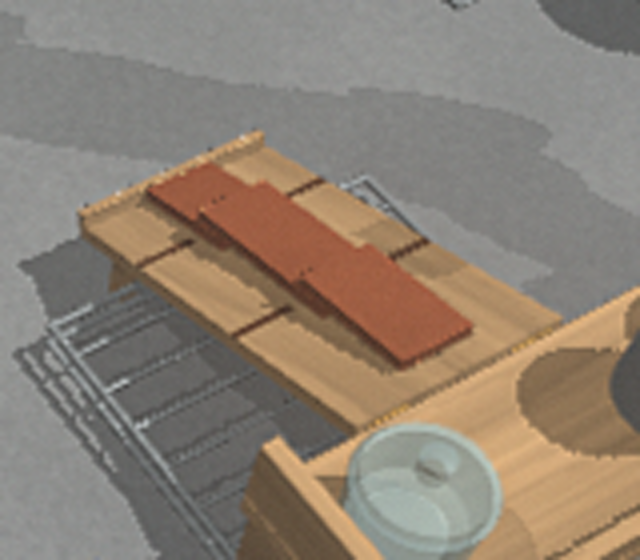

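Both tiles are lapped, straight and near the centre line, with their lower edges on the lines. The gripper is clear, so I'm handing the job in.

```bash
python3 -c "
from bench import order,arm
order.job_done()"
```

```text
the job is handed in; nothing more can be done
```

Both loose tiles are lapped up the middle of the slope, and I handed the job in at about 21.5 s of the 72 s allowed; no verdict is reported.

**Placing:** I laid the long tile first, over the fixed tile, then the short one on its top end. Each was set down to a light contact of about 7–10 N before I let go.

**Last checks (scene and wrist cameras):**

| Tile | Lower edge | Its line | Off the centre line | Lapped on |
|---|---|---|---|---|
| Long | about 65 mm | 65 mm | about 1 mm | fixed tile |
| Short | about 170 mm | 170 mm | about 1–2 mm | long tile's top end |

Both tiles lie straight. The gripper is empty, open and clear of the slope. I did not measure the square tile again after picking up the short one, but it had not moved in the wrist picture taken just after that.

**What disagreed:** The reported TCP turned out to lie about 37 mm beyond the real fingertips, although it is described as being at their very end. My first try at the long tile therefore closed in the air above it, without touching or moving it. I corrected for the offset after checking it with wrist depth and the lack of contact force, and both later grasps stopped at about 55 mm, matching the tiles' 56 mm width.

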